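# Fit the blue rotor on the keyed drive

### The arm

A 6-joint arm with a two-finger parallel gripper is mounted at the origin on the work surface. World frame = base frame: x ahead of the robot, y to its left, z up, the work surface at z = 0. Lengths are in m, angles in rad, forces in N, time in s.
With the tool pointing down it reaches from about 0.275 to 0.75 m from the base axis. Payload 10.2 kg.
Tool frame: the origin (TCP) lies midway between the tips of the shut fingers; the grasp point (between the pads) lies 19 mm behind it (robot.tcp_to_grasp is the distance from the TCP to the grasp point, in m); z points along the fingers, y is the line along which they close (so a half turn about z gives the same grasp; the last joint's range is limited). The gripper opens to 85 mm and grips with 20 to 120 N. Pads are 22 mm wide; open, the fingers measure 114 mm over their backs; the gripper's body (76 mm by 85 mm) begins 54 mm behind the grasp point. The pads swing forward as they close: fully open they stand 13 mm farther back than shut.
Start: joints at [1.109, 0.313, 1.498, -0, 1.331, -0.223], TCP at [0.124, 0.51, 0.231] pointing down, gripper open.
Joint ranges: [-2.94, 2.94], [-0.97, 2.17], [0.19, 2.56], [-1.23, 4.37], [0.02, 3.11], [-2.88, 2.88]. Speed limits (rad/s): [2.39, 2.39, 3.01, 3.14, 3.14, 3.14].

### API

Orientations are given as a 3x3 rotation matrix whose columns are the frame's x, y, z axes.
In Python, from station import status, optics, robot gives the robot as it stands.
- The arm moves only by the shell command python3 -m pendant 'ROWS' [OPENING]. ROWS is JSON, a list of rows, each a list of 2 entries, a list of its own where there are three numbers: the shift along the world's x, y, z in cm, then the turn, a rotation vector about the world's x, y, z in rad. A call has 1 to 20 rows; each row is the pose to reach, as a shift and turn from the pose commanded when the call began; what a row does not reach only later rows make up. A row lasts 1/10 s, in which the tool goes at most 50 mm and 8.59 degrees, less where a joint would pass 70% of its speed; a pose out of reach is approached as far as the arm can. A call with a gripper value outside its range is refused whole. OPENING is the closure in counts, from 0 (fully open) to 255 (shut), set as the call begins (- or left out, the last holds). The fingers move at their own pace and stop on an object; the grip force is fixed at half the most. Time passes only in rows, so rows that repeat a pose let the fingers close. It gives the time, the measured TCP pose, the force, the opening and the grip force at its end, in the units of the state.
- status.read_state(): the state, without advancing time (a new reading comes with each control period).
- optics.capture(name): name is "scene" or "top" or "wrist"; returns a dict with "img" (400x640x3 uint8, red, green, blue), "K" (3x3 intrinsics, pixels), "rvec" (rotation vector, rad) and "tvec" (3), from world to camera coordinates, as OpenCV has them. Camera axes: x right, y down, z forward; pixel columns grow to the right and rows downward; lengths in m; the calibration is good to about 2 mm. A picture is of the moment at which its call begins. There is no depth.
- robot.finish_job(): hands the job in; it is judged then, once.
Trained networks look in the newest picture that a camera, given by its name, has taken for a name from the list of things; names that differ only in an ending like _2 or _b are one class to them, and where a whole thing is asked for, a point or a joint stands for the part that bears it (a point fixed in the world has none). Each returns a list of dicts, best first, with "confidence" (0 to 1); they miss things now and then, are a little off and sometimes report something else, mostly with a low value. They report only what shows in the picture. A call takes as long as a camera call. They do not tell look-alikes from the thing itself.
- optics.masks_of(camera, target): "pixels" (400x640 bool, what is visible of it) and "rect" ([centre column, centre row, width, height] in pixels, round what is visible of it).
The state is a dict: "time_s": time; "joint_pos": joint angles; "qvel": joint speeds; "joint_torque": joint torques, N m; "position": TCP position; "tool_rot": TCP orientation; "force": force on the tool from outside, world axes, zero at the start; "torque": the same for the moment, N m; "finger_gap": opening from 0.0 (shut) to 1.0 (fully open); "grip_force": force on a finger pad.
Only numpy, scipy, OpenCV 4.12 (cv2) and the standard library are available. Lean on these libraries where they do the work, as an engineer would, in place of code of your own. Each camera call takes 0.05 s, during which the arm holds its last target. There are 200 camera calls.

### The job

Take the blue tube rotor out of its stand and fit it on the drive unit: set its nose in the square bore of the hub, turn it under a light push until its square shaft matches the bore and slips in, stop turning there, and let it down gently until the disc sits fully home on the hub, then let go. Never force it, and leave the orange rotor and everything else as it is.

Things in the scene. Friction and masses are not known exactly. Their poses are not given: they have to be found in the camera images.
- blue_rotor: blue disc, 84 mm across, 14 mm thick, 10 black tube places near its rim, white grip bar on top, about 0.25 kg; the rotor to fit. Origin: on its axis at the disc's underside, the face that comes to rest on the hub; z up along the axis. Starts upright in the blue stand.
- blue_grip (a point): middle of the blue rotor's grip bar, 38 mm above the rotor's origin; axes as the rotor's. The bar is 46 mm long along x, 18 mm thick along y (hold it across y, from above), and reaches from the disc's top, 24 mm below this point, to 12 mm above it.
- blue_tip (a point): lower tip of the blue rotor's shaft, 36 mm below its origin; axes as the rotor's. From the disc down: 26 mm of steel shaft, 14 mm square, sides along x and y, its lowest 2 mm bevelled by 1 mm; then a round nose, 13.6 mm across for 5 mm, that tapers over the last 5 mm to 5 mm across at the tip.
- orange_rotor: the same rotor in orange, in its own stand; leave it there. Origin and axes as for the blue one.
- blue_stand: grey plastic block, 90 x 90 x 50 mm high, fixed to the bench, with a round hole 26 mm across and 45 mm deep in the middle of its top, in which the blue rotor's shaft hangs loosely, the disc lying on the top face. Origin: middle of its underside.
- orange_stand: the same block, holding the orange rotor.
- drive: cream drive unit, 170 (x) x 190 (y) x 70 mm high, blue panel on its -x side, blue index marks on top, fixed to the bench. Origin: middle of its underside; z up. The hub, an aluminium block 44 mm square, 28 mm thick, sits in a 66 mm round well in its top and stands 3 mm proud; free room below it. More than 40 N between rotor and drive, or 15 N between robot and drive, harms it.
- drive_top (a point): hub axis at the hub's top, 73 mm above the drive's origin; the blue rotor's origin lies here when fully home. Axes as the drive's. Here opens the hub's square bore, 15.2 mm wide, right through the block, sides parallel to the block's. A brake holds the hub, turned by anything up to 0.75 rad either way from the housing's sides: this angle is not measured; it is seen, or found by feel.
- bore_end (a point): lower end of the bore, 28 mm below the top; axes as the drive's. The rotor's round nose enters the bore at any angle; then the corners of its square shaft rest on the hub, rotor origin 26 mm above the hub's top, until the two squares agree within about 0.07 rad (any of the four quarters will do); then it goes down freely, and turning on would jam it.
- blue_cap_bottle: clear bottle with a blue cap, 66 mm across, 150 mm high; a bystander. Origin: middle of its underside.
- amber_bottle: brown bottle with a blue cap, 60 mm across, 130 mm high; a bystander. Origin: middle of its underside.
- white_jar: white jar with a red lid, 72 mm across, 90 mm high; a bystander. Origin: middle of its underside.
- beaker: empty glass beaker, 66 mm across, 85 mm high; a bystander. Origin: middle of its underside.
- tube_rack: green rack with capped tubes, 190 x 80 x 84 mm high, its long side along its own y; a bystander. Origin: middle of its underside.
Things that resemble listed ones, but are neither listed nor needed, are in the scene too. Leave any green or yellow look-alike of the blue_rotor alone.

How it is judged:
By the outcome, as a careful person would: the job done as asked, in the order asked, and still so for the second after the job is handed in, with the robot touching nothing.
It also fails if it takes over 61 s, if anything falls off the work surface, if the arm or the gripper's body presses on something with over 40 N, if the wrist force passes 120 N, or if a joint passes its speed limit or range.

## Working session

There is one attempt and no reset: what is moved stays moved. The work goes in short steps, Python scripts to look and compute and a shell command to move; the robot and the scene stay as the last step left them, time stands still between calls to the robot, and variables do not carry over. Pictures are saved under pics/ and viewed, at most 10 in all, crops included, and the job is handed in when it is done.

```bash
ls; mkdir -p pics
python3 - <<'E'
from station import status, optics, robot
import cv2,numpy as np
s=status.read_state();print({k:np.round(v,3).tolist() for k,v in s.items()})
ims=[]
for c in("scene","top"):
    r=optics.capture(c);cv2.imwrite(f"pics/{c}.png",r["img"][:,:,::-1]);ims.append(r["img"])
    for n in("blue_rotor","drive","blue_stand","orange_rotor"):
        print(c,n,[(round(m["confidence"],2),np.round(m["rect"]).tolist()) for m in optics.masks_of(c,n)][:4])
E
```

```text
pics
{'time_s': 0.0, 'joint_pos': [1.109, 0.313, 1.498, -0.0, 1.331, -0.223], 'qvel': [0.001, 0.001, 0.001, -0.001, 0.002, 0.001], 'joint_torque': [0.002, -41.227, -25.974, -0.0, 0.004, 0.0], 'position': [0.124, 0.51, 0.231], 'tool_rot': [[-0.972, 0.236, -0.001], [0.236, 0.972, -0.001], [0.0, -0.001, -1.0]], 'force': [-0.216, 0.388, 0.766], 'torque': [0.011, 0.015, 0.015], 'grip_force': 0.0, 'finger_gap': 1.001}
scene blue_rotor [(0.86, [359.0, 199.0, 33.0, 28.0]), (0.73, [308.0, 189.0, 25.0, 28.0]), (0.66, [357.0, 163.0, 24.0, 20.0])]
scene drive [(0.7, [224.0, 189.0, 82.0, 65.0])]
scene blue_stand [(0.91, [358.0, 211.0, 42.0, 34.0])]
scene orange_rotor [(0.95, [346.0, 240.0, 28.0, 28.0])]
top blue_rotor [(0.75, [351.0, 223.0, 29.0, 26.0]), (0.72, [291.0, 230.0, 26.0, 32.0]), (0.61, [316.0, 280.0, 29.0, 29.0])]
top drive [(0.61, [420.0, 195.0, 82.0, 76.0])]
top blue_stand [(0.65, [291.0, 231.0, 40.0, 33.0]), (0.28, [234.0, 167.0, 27.0, 36.0])]
top orange_rotor [(0.59, [285.0, 180.0, 25.0, 27.0]), (0.21, [232.0, 166.0, 28.0, 34.0])]
```

View pics/scene.png

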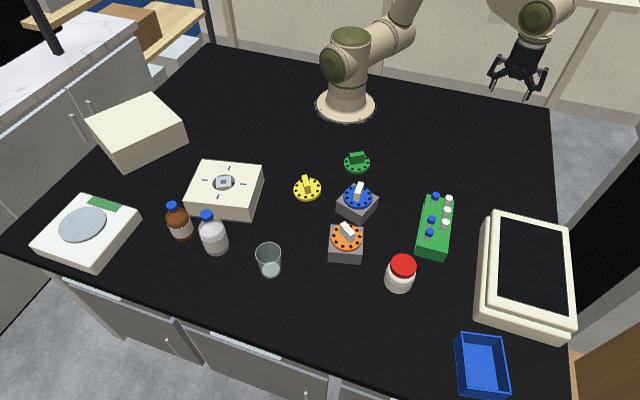

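View pics/top.png

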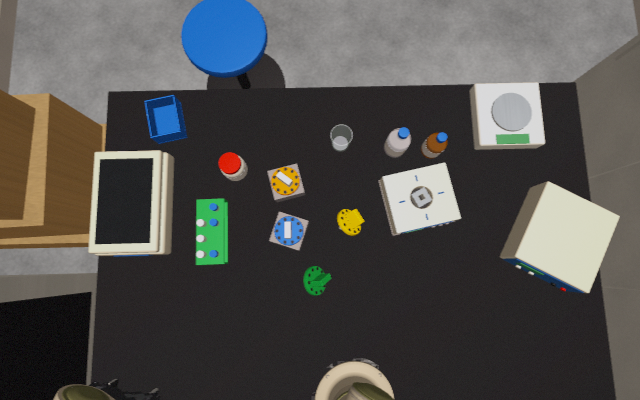

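The scene view shows the blue rotor at (359,199) in a grey stand, the drive at (224,188) and the orange rotor at (346,238). In the top view, the candidates for the blue rotor are blue (291,230), yellow (350,222) and green (316,280). Only the one at (291,230) is blue and upright in a grey stand. The other two are look-alikes lying on the bench.

```bash
cat > h.py <<'E'
from station import status, optics, robot
import cv2,numpy as np
def onplane(r,uv,z):
    R=cv2.Rodrigues(np.array(r["rvec"],float))[0];t=np.array(r["tvec"],float).ravel()
    uv=np.atleast_2d(np.array(uv,float)); d=np.c_[uv,np.ones(len(uv))]@np.linalg.inv(r["K"]).T@R
    c=-R.T@t; return c+d*((z-c[2])/d[:,2])[:,None]
def proj(r,P):
    return cv2.projectPoints(np.atleast_2d(np.array(P,float)),np.array(r["rvec"],float),np.array(r["tvec"],float),np.array(r["K"],float),None)[0][:,0]
def rectang(r,mask,z):  # min-area rectangle on plane z: centre, sides (mm), angle of long side
    ys,xs=np.nonzero(mask); P=onplane(r,np.c_[xs,ys],z)[:,:2]*1000
    (c,s,a)=cv2.minAreaRect(P.astype(np.float32)); b=cv2.boxPoints((c,s,a)); e=[b[1]-b[0],b[2]-b[1]]
    l=max(e,key=np.linalg.norm); return np.round(c,1),np.round(s,1),round(float(np.arctan2(l[1],l[0])),3)
E
python3 - <<'E'
from h import *
for c in("top","scene"):
    r=optics.capture(c);im=r["img"].astype(int)
    ms=optics.masks_of(c,"blue_rotor")
    u=(291,230) if c=="top" else (359,199)
    m=min(ms,key=lambda m:np.hypot(m["rect"][0]-u[0],m["rect"][1]-u[1]))
    yy,xx=np.mgrid[:400,:640]
    w=(im.min(2)>150)&(np.hypot(xx-u[0],yy-u[1])<16)
    print(c,"bar",w.sum(),rectang(r,w,.1),"disc",rectang(r,m["pixels"],.064))
    d=optics.masks_of(c,"drive")[0];print("drive",d["rect"],rectang(r,d["pixels"],.07))
    hub=(422,198) if c=="top" else (223,182)
    print("hub",onplane(r,[hub],.073),"cam",onplane(r,[[320,200]],0))
    cv2.imwrite(f"pics/{c}_crop.png",np.hstack([cv2.resize(r["img"][v-32:v+32,a-32:a+32],(400,400),interpolation=cv2.INTER_CUBIC) for a,v in(u,hub)])[:,:,::-1])
E
```

```text
top bar 178 (array([485.5, 155.1]), array([85.9, 61.7]), 0.09) disc (array([486.3, 173.2]), array([80.1, 83.1]), -0.017)
drive [419.7, 197.8, 81.0, 77.7] (array([ 569.2, -203.7]), array([177.4, 207.5]), -1.38)
hub [[ 0.56968345 -0.21118408  0.073     ]] cam [[0.58240377 0.0825617  0.        ]]
scene bar 126 (array([526.8, 190.4]), array([ 72.1, 105.3]), -0.022) disc (array([491.8, 178.5]), array([87.9, 89.2]), -0.611)
drive [224.3, 190.8, 83.4, 65.5] (array([ 598. , -193.6]), array([225. , 217.9]), 0.182)
hub [[ 0.57832868 -0.20820429  0.073     ]] cam [[ 4.90374922e-01  6.24825416e-02 -1.11022302e-16]]
```

View pics/top_crop.png

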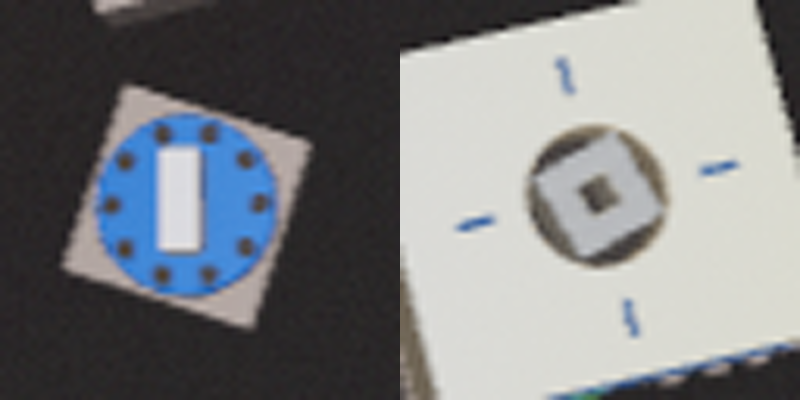

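The crop confirms it: the blue disc sits upright in its grey stand, with the white bar along image vertical (world x). The hub is at (422,198) in the top view, turned about 0.51 rad in world. Next I'll go above the rotor for a close look.

```bash
python3 -m pendant '[[[36.3,-33.6,2],[0,0,0.24]],[[36.3,-33.6,2],[0,0,0.24]],[[36.3,-33.6,2],[0,0,0.24]],[[36.3,-33.6,2],[0,0,0.24]],[[36.3,-33.6,2],[0,0,0.24]],[[36.3,-33.6,2],[0,0,0.24]],[[36.3,-33.6,2],[0,0,0.24]],[[36.3,-33.6,2],[0,0,0.24]],[[36.3,-33.6,2],[0,0,0.24]],[[36.3,-33.6,2],[0,0,0.24]],[[36.3,-33.6,2],[0,0,0.24]],[[36.3,-33.6,2],[0,0,0.24]],[[36.3,-33.6,2],[0,0,0.24]],[[36.3,-33.6,2],[0,0,0.24]]]' 0
python3 - <<'E'
from h import *
r=optics.capture("wrist");cv2.imwrite("pics/w1.png",r["img"][:,:,::-1]);im=r["img"].astype(int)
p=proj(r,[[.487,.174,.1]])[0];print("pred bar",p)
for m in optics.masks_of("wrist","blue_rotor")[:3]:
    print(m["confidence"],m["rect"],rectang(r,m["pixels"],.064))
    w=m["pixels"]&(im.min(2)>130);w=cv2.morphologyEx(w.astype(np.uint8),cv2.MORPH_OPEN,np.ones((5,5)));print("bar",w.sum(),rectang(r,w,.1) if w.sum() else 0)
E
```

```text
time_s: 2.2
position: [0.4864, 0.1751, 0.2515]
tool_rot: [[-1.0, -0.003, 0.0], [-0.003, 1.0, 0.0], [-0.0, 0.0, -1.0]]
force: [-1.0, -0.0, 0.4]
finger_gap: 1.0
grip_force: 0.0
pred bar [317.71998714 188.66886888]
0.72 [319.9, 179.7, 71.9, 71.7] (array([486.1, 175.8]), array([83.2, 82.9]), 1.257)
bar 725 (array([485.7, 174.8]), array([45.8, 18.3]), 0.003)
0.61 [179.0, 189.4, 75.2, 63.2] (array([499.7,   6.1]), array([80.8, 81.4]), -0.253)
bar 101 (array([475.3,  56.7]), array([ 9.6, 12. ]), -1.568)
0.59 [256.0, 50.1, 73.2, 80.0] (array([350. , 114.3]), array([71.1, 73. ]), -0.474)
bar 0 0
```

View pics/w1.png

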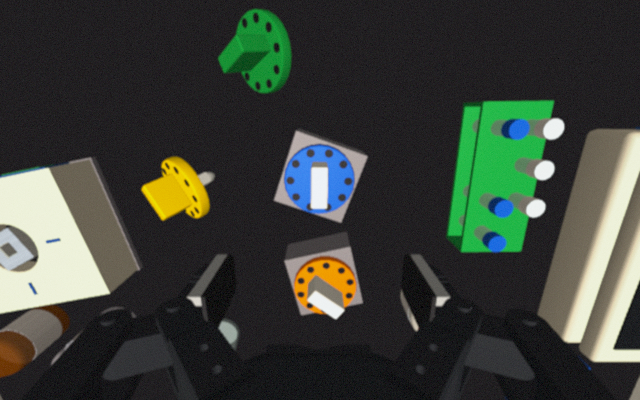

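The wrist view shows the blue rotor at (320,180), its white bar at about (319,188), centred under the tool and aligned with it. Descending to grasp.

```bash
python3 -m pendant '[[[0,0,-3],[0,0,0]],[[0,0,-6],[0,0,0]],[[0,0,-9],[0,0,0]],[[0,0,-12],[0,0,0]],[[0,0,-14.5],[0,0,0]],[[0,0,-16.5],[0,0,0]],[[0,0,-17.5],[0,0,0]],[[0,0,-18],[0,0,0]],[[0,0,-18],[0,0,0]],[[0,0,-18],[0,0,0]]]' 0
python3 -m pendant '[[[0,0,0],[0,0,0]],[[0,0,0],[0,0,0]],[[0,0,0],[0,0,0]],[[0,0,0],[0,0,0]],[[0,0,0],[0,0,0]],[[0,0,0],[0,0,0]],[[0,0,0],[0,0,0]],[[0,0,0],[0,0,0]],[[0,0,0],[0,0,0]],[[0,0,0],[0,0,0]]]' 255
```

```text
time_s: 3.3
position: [0.4876, 0.1743, 0.0722]
tool_rot: [[-1.0, -0.001, 0.002], [-0.001, 1.0, 0.0], [-0.002, 0.0, -1.0]]
force: [-0.5, 1.0, 0.2]
finger_gap: 0.998
grip_force: 0.0
time_s: 4.3
position: [0.4874, 0.1742, 0.0716]
tool_rot: [[-1.0, -0.001, 0.001], [-0.001, 1.0, 0.0], [-0.001, 0.0, -1.0]]
force: [-0.6, 1.5, 5.8]
finger_gap: 0.199
grip_force: 59.7
```

```bash
python3 -m pendant '[[[0,0,0.5],[0,0,0]],[[0,0,1.5],[0,0,0]],[[0,0,3],[0,0,0]],[[0,0,5],[0,0,0]],[[0,0,8],[0,0,0]],[[0,0,11],[0,0,0]],[[0,0,14],[0,0,0]],[[0,0,16],[0,0,0]],[[0,0,16],[0,0,0]],[[0,0,16],[0,0,0]]]'
python3 - <<'E'
from h import *
r=optics.capture("wrist");cv2.imwrite("pics/w2.png",r["img"][:,:,::-1])
E
```

```text
time_s: 5.3
position: [0.4868, 0.174, 0.2306]
tool_rot: [[-1.0, -0.001, -0.001], [-0.001, 1.0, -0.0], [0.001, -0.0, -1.0]]
force: [-0.6, 0.2, -2.3]
finger_gap: 0.195
grip_force: 58.8
```

View pics/w2.png

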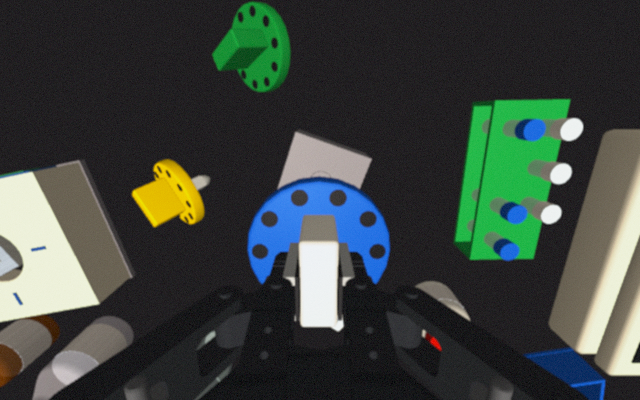

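The rotor is held upright, with the disc centred at about (319,245) and the empty stand hole behind it at (320,175). Next I'll go near the drive, offset so the hub stays in view.

```bash
python3 -m pendant '[[[1,-4,0],[0,0,0]],[[2,-8,0],[0,0,0]],[[3.5,-12,0],[0,0,0]],[[4.5,-16,0],[0,0,0]],[[6,-20,0],[0,0,0]],[[7,-23,0],[0,0,0]],[[7.3,-25,0],[0,0,0]],[[7.3,-25.4,0],[0,0,0]],[[7.3,-25.4,0],[0,0,0]],[[7.3,-25.4,0],[0,0,0]],[[7.3,-25.4,0],[0,0,0]]]'
python3 - <<'E'
from h import *
r=optics.capture("wrist");p=proj(r,[[.572,-.209,.073]])[0].astype(int);print(p, status.read_state()["position"])
np.savez("w3.npz",**r)
x,y=p;x=max(x,75);y=max(y,75)
cv2.imwrite("pics/w3.png",cv2.resize(r["img"][y-75:y+75,x-75:x+125],(800,600),interpolation=cv2.INTER_CUBIC)[:,:,::-1]);print("crop origin",x-75,y-75,"x4")
E
```

```text
time_s: 6.45
position: [0.56, -0.0788, 0.2312]
tool_rot: [[-1.0, -0.002, -0.0], [-0.002, 1.0, 0.0], [0.0, 0.0, -1.0]]
force: [0.1, 0.3, -2.3]
finger_gap: 0.199
grip_force: 59.2
[199 196] [ 0.56006721 -0.0789304   0.2312725 ]
crop origin 124 121 x4
```

View pics/w3.png

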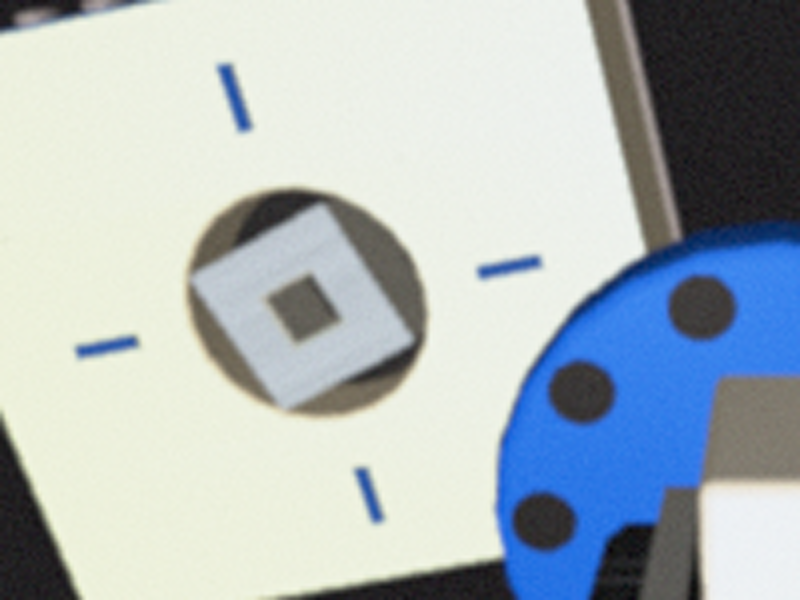

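The close view shows the hub's corners at about (172,189), (205,172), (228,206) and (196,223), with the bore centred near (200,198). The blue disc is at the right of the crop.

Run:
```python
from h import *
from scipy.optimize import least_squares
r=dict(np.load("w3.npz"));o=np.array([124,121])
c=(np.array([[192,273],[323,203],[415,340],[286,408]])+.5)/4-.5+o
P=onplane(r,c,.073)[:,:2]*1000;print("hub corners mean",P.mean(0));e=np.diff(np.vstack([P,P[:1]]),axis=0)
print("len",np.linalg.norm(e,axis=1),"ang",[round(a,3) for a in np.arctan2(e[:,1],e[:,0])%(np.pi/2)])
b=(np.array([[265,300],[310,273],[341,315],[300,343]])+.5)/4-.5+o
B=onplane(r,b,.073)[:,:2]*1000;print("bore",B.mean(0));e=np.diff(np.vstack([B,B[:1]]),axis=0);print(np.linalg.norm(e,axis=1))
# disc top face in hand
im=r["img"].astype(int);m=(im[...,2]>170)&(im[...,0]<90)
pts=[]
for u in range(255,386,2):
    v=np.nonzero(m[150:300,u])[0]
    if len(v):pts.append((u,150+v[0]-.5))
for v in range(180,250,2):
    u=np.nonzero(m[v,230:410])[0]
    if len(u):pts+= [(230+u[0]-.5,v),(230+u[-1]+.5,v)]
p=status.read_state()["position"]
for z in(p[2]-.0076,p[2]-.0106):
    X=onplane(r,pts,z)[:,:2]*1000
    s=least_squares(lambda q:np.hypot(*(X-q[:2]).T)-q[2],[p[0]*1e3,p[1]*1e3,42],loss="soft_l1")
    print("disc z",z,"centre-TCP",s.x[:2]-p[:2]*1000,"R",s.x[2],"rms",np.sqrt(np.mean(s.fun**2)))
```

```text
hub corners mean [ 572.65114274 -208.86815288]
len [42.35827068 43.58711626 43.12435752 44.1831481 ] ang [np.float64(0.474), np.float64(0.5), np.float64(0.488), np.float64(0.483)]
bore [ 572.74811568 -208.9441243 ]
[15.23756277 13.80786069 14.66017072 14.71387864]
disc z 0.22367250118484233 centre-TCP [-1.07509275 -0.40997283] R 40.712824435896195 rms 1.7960080172148982
disc z 0.22067250118484233 centre-TCP [ 0.449302   -0.40618924] R 41.52474231783266 rms 1.8319659177909973
```

```bash
python3 -m pendant '[[[0.5,-4,0],[0,0,0.1]],[[1,-8,0],[0,0,0.2]],[[1.35,-11.5,0],[0,0,0.28]],[[1.35,-13,0],[0,0,0.28]],[[1.35,-13,0],[0,0,0.28]],[[1.35,-13,-2],[0,0,0.28]],[[1.35,-13,-4],[0,0,0.28]],[[1.35,-13,-6],[0,0,0.28]],[[1.35,-13,-7.5],[0,0,0.28]],[[1.35,-13,-8.5],[0,0,0.28]],[[1.35,-13,-8.5],[0,0,0.28]],[[1.35,-13,-8.5],[0,0,0.28]],[[1.35,-13,-8.5],[0,0,0.28]]]'
python3 - <<'E'
from h import *
r=optics.capture("scene")
print(status.read_state()["torque"])
cv2.imwrite("pics/s2.png",cv2.resize(r["img"][110:230,150:310],(800,600),interpolation=cv2.INTER_CUBIC)[:,:,::-1])
E
```

```text
time_s: 7.8
position: [0.5741, -0.2098, 0.1474]
tool_rot: [[-0.961, -0.278, 0.002], [-0.278, 0.961, -0.001], [-0.001, -0.001, -1.0]]
force: [0.3, -0.3, -3.2]
finger_gap: 0.199
grip_force: 59.7
[0.0254119  0.03321477 0.0114017 ]
```

View pics/s2.png

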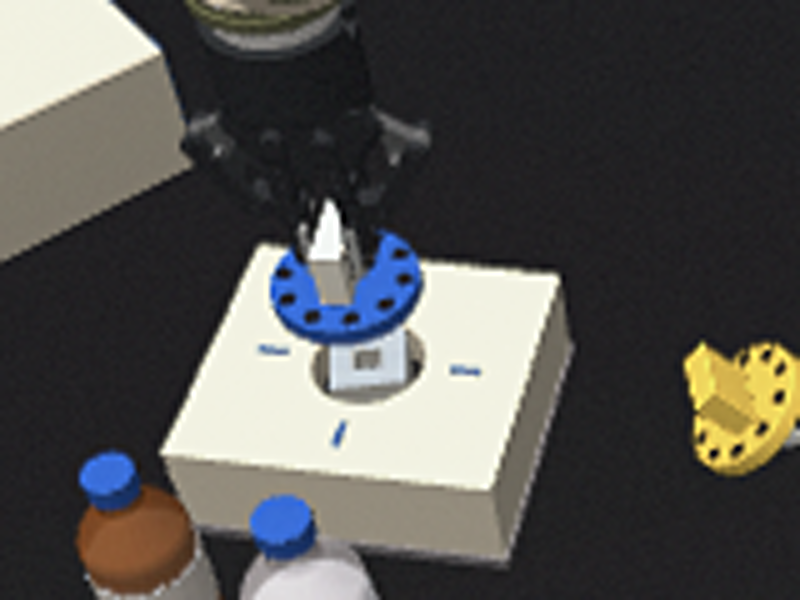

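The scene crop shows the held disc above the drive, with its centre near crop (347,283), and the bore open at crop (367,357). Checking alignment in this camera.

Run:
```python
from h import *
r=optics.capture("scene");im=r["img"].astype(int)
f=lambda u,v:((u+.5)/5-.5+150,(v+.5)/5-.5+110)
print("bore",onplane(r,[f(367,357)],.073)*1000)
m=((im[...,2]>150)&(im[...,0]<90));m[:150]=0;m[182:]=0;m[:,:200]=0;m[:,240:]=0
ys,xs=np.nonzero(m);P=onplane(r,np.c_[xs,ys],.1398)[:,:2]*1000
(c,R)=cv2.minEnclosingCircle(P.astype(np.float32));print("disc",c,R,onplane(r,[f(347,283)],.1398)*1000)
```

```text
bore [[ 574.77772303 -210.09828797   73.        ]]
disc (577.4866943359375, -208.99679565429688) 40.78261184692383 [[ 579.64520006 -206.54455879  139.8       ]]
```

```bash
python3 -m pendant '[[[0,0,-0.4],[0,0,0]],[[0,0,-0.8],[0,0,0]],[[0,0,-1.2],[0,0,0]],[[0,0,-1.5],[0,0,0]],[[0,0,-1.7],[0,0,0]],[[0,0,-1.9],[0,0,0]],[[0,0,-2.0],[0,0,0]],[[0,0,-2.0],[0,0,0]],[[0,0,-2.0],[0,0,0]]]'
```

```text
time_s: 8.8
position: [0.5738, -0.2099, 0.1264]
tool_rot: [[-0.961, -0.278, 0.0], [-0.278, 0.961, -0.0], [-0.0, -0.0, -1.0]]
force: [0.1, 1.0, -3.0]
finger_gap: 0.202
grip_force: 59.7
```

```bash
python3 -m pendant '[[[0,0,-0.1],[0,0,0]],[[0,0,-0.2],[0,0,0]],[[0,0,-0.3],[0,0,0]],[[0,0,-0.3],[0,0,0]],[[0,0,-0.3],[0,0,0]]]'
```

```text
time_s: 9.3
position: [0.5737, -0.2099, 0.1233]
tool_rot: [[-0.961, -0.278, -0.0], [-0.278, 0.961, 0.0], [0.0, 0.0, -1.0]]
force: [0.6, 0.5, -2.4]
finger_gap: 0.201
grip_force: 59.7
```

```bash
python3 -m pendant '[[[0,0,-0.1],[0,0,0]],[[0,0,-0.2],[0,0,0]],[[0,0,-0.3],[0,0,0]],[[0,0,-0.3],[0,0,0]],[[0,0,-0.3],[0,0,0]]]'
```

```text
time_s: 9.8
position: [0.5737, -0.2099, 0.1203]
tool_rot: [[-0.961, -0.278, 0.0], [-0.278, 0.961, 0.0], [-0.0, -0.0, -1.0]]
force: [0.6, -0.1, -2.8]
finger_gap: 0.197
grip_force: 59.7
```

```bash
python3 -m pendant '[[[0,0,-0.05],[0,0,0]],[[0,0,-0.1],[0,0,0]],[[0,0,-0.1],[0,0,0]],[[0,0,-0.1],[0,0,0]]]'
```

```text
time_s: 10.2
position: [0.5737, -0.2098, 0.1194]
tool_rot: [[-0.961, -0.278, 0.0], [-0.278, 0.961, 0.0], [-0.0, 0.0, -1.0]]
force: [-0.4, 1.5, -0.7]
finger_gap: 0.2
grip_force: 59.9
```

```bash
python3 -m pendant '[[[0,0,-0.05],[0,0,0]],[[0,0,-0.1],[0,0,0]],[[0,0,-0.1],[0,0,0]],[[0,0,-0.1],[0,0,0]]]'
```

```text
time_s: 10.6
position: [0.5738, -0.2097, 0.1186]
tool_rot: [[-0.961, -0.278, 0.0], [-0.278, 0.961, 0.0], [-0.0, 0.0, -1.0]]
force: [-1.5, 4.0, 4.1]
finger_gap: 0.196
grip_force: 60.6
```

Light contact, about 7 N of push. Now turning in small steps while watching the height.

```bash
python3 -m pendant '[[[0,0.03,0],[0,0,0.03]],[[0,0.05,0],[0,0,0.06]],[[0,0.05,0],[0,0,0.09]],[[0,0.05,0],[0,0,0.12]],[[0,0.05,0],[0,0,0.12]]]'
```

```text
time_s: 11.1
position: [0.5736, -0.2095, 0.1177]
tool_rot: [[-0.92, -0.392, -0.0], [-0.392, 0.92, 0.0], [0.0, 0.0, -1.0]]
force: [0.1, 0.6, -1.9]
finger_gap: 0.203
grip_force: 59.8
```

```bash
python3 -m pendant '[[[0,0,-0.05],[0,0,0.0]],[[0,0,-0.1],[0,0,0]],[[0,0,-0.1],[0,0,0]]]'
```

```text
time_s: 11.4
position: [0.5736, -0.2093, 0.117]
tool_rot: [[-0.921, -0.39, -0.0], [-0.39, 0.921, 0.0], [0.0, 0.0, -1.0]]
force: [-0.2, 0.6, -3.0]
finger_gap: 0.201
grip_force: 59.6
```

```bash
python3 -m pendant '[[[0,0,0],[0,0,0.02]],[[0,0,0],[0,0,0.04]],[[0,0,0],[0,0,0.04]]]'
```

```text
time_s: 11.7
position: [0.5736, -0.2095, 0.1172]
tool_rot: [[-0.904, -0.428, -0.0], [-0.428, 0.904, -0.0], [0.0, -0.0, -1.0]]
force: [0.4, -0.1, -2.7]
finger_gap: 0.197
grip_force: 59.6
```

```bash
python3 -m pendant '[[[0,0,-0.05],[0,0,0]],[[0,0,-0.1],[0,0,0]],[[0,0,-0.15],[0,0,0]],[[0,0,-0.15],[0,0,0]]]'; python3 -c "
from h import *
print(status.read_state()['torque'])"
```

```text
time_s: 12.1
position: [0.5737, -0.2094, 0.1157]
tool_rot: [[-0.904, -0.427, 0.0], [-0.427, 0.904, -0.0], [-0.0, -0.0, -1.0]]
force: [-0.2, 0.5, -2.5]
finger_gap: 0.198
grip_force: 59.7
[0.15639537 0.06164243 0.02141829]
```

It has slipped in: 3 mm below the rest height with no added force. I'll stop turning here and let it down.

```bash
python3 -m pendant '[[[0,0,-0.1],[0,0,0]],[[0,0,-0.2],[0,0,0]],[[0,0,-0.3],[0,0,0]],[[0,0,-0.4],[0,0,0]],[[0,0,-0.5],[0,0,0]],[[0,0,-0.5],[0,0,0]]]'; python3 -c "
from h import *
print(status.read_state()['torque'])"
```

```text
time_s: 12.7
position: [0.5736, -0.2094, 0.1106]
tool_rot: [[-0.904, -0.427, -0.0], [-0.427, 0.904, 0.0], [0.0, 0.0, -1.0]]
force: [-0.8, 1.6, -2.9]
finger_gap: 0.2
grip_force: 59.6
[ 0.17535734  0.01665283 -0.04330917]
```

```bash
python3 -m pendant '[[[0,0,-0.2],[0,0,0]],[[0,0,-0.4],[0,0,0]],[[0,0,-0.6],[0,0,0]],[[0,0,-0.8],[0,0,0]],[[0,0,-0.9],[0,0,0]],[[0,0,-0.9],[0,0,0]]]'; python3 -c "
from h import *
print(status.read_state()['torque'])"
```

```text
time_s: 13.3
position: [0.5736, -0.2094, 0.1015]
tool_rot: [[-0.904, -0.427, -0.0], [-0.427, 0.904, 0.0], [0.0, 0.0, -1.0]]
force: [-0.9, 1.2, -2.5]
finger_gap: 0.197
grip_force: 59.7
[ 0.16749719  0.04938549 -0.0893978 ]
```

```bash
python3 -m pendant '[[[0,0,-0.15],[0,0,0]],[[0,0,-0.3],[0,0,0]],[[0,0,-0.45],[0,0,0]],[[0,0,-0.55],[0,0,0]],[[0,0,-0.6],[0,0,0]],[[0,0,-0.6],[0,0,0]]]'
```

```text
time_s: 13.9
position: [0.5737, -0.2094, 0.0957]
tool_rot: [[-0.904, -0.427, -0.0], [-0.427, 0.904, 0.0], [0.0, 0.0, -1.0]]
force: [-0.5, 1.5, -3.3]
finger_gap: 0.201
grip_force: 59.6
```

```bash
python3 -m pendant '[[[0,0,-0.05],[0,0,0]],[[0,0,-0.1],[0,0,0]],[[0,0,-0.15],[0,0,0]],[[0,0,-0.15],[0,0,0]]]'
```

```text
time_s: 14.3
position: [0.5737, -0.2094, 0.0946]
tool_rot: [[-0.904, -0.427, 0.0], [-0.427, 0.904, -0.0], [-0.0, -0.0, -1.0]]
force: [-2.1, 2.5, 1.3]
finger_gap: 0.199
grip_force: 60.3
```

```bash
python3 -m pendant '[[[0,0,-0.05],[0,0,0]],[[0,0,-0.08],[0,0,0]],[[0,0,-0.08],[0,0,0]]]'
```

```text
time_s: 14.6
position: [0.5737, -0.2093, 0.0946]
tool_rot: [[-0.904, -0.427, 0.0], [-0.427, 0.904, -0.0], [-0.0, -0.0, -1.0]]
force: [-4.1, 4.2, 8.2]
finger_gap: 0.197
grip_force: 61.2
```

```bash
python3 -m pendant '[[[0,0,0.05],[0,0,0]],[[0,0,0.05],[0,0,0]]]'
python3 -m pendant '[[[0,0,0],[0,0,0]],[[0,0,0],[0,0,0]],[[0,0,0],[0,0,0]],[[0,0,0],[0,0,0]],[[0,0,0],[0,0,0]],[[0,0,0],[0,0,0]],[[0,0,0],[0,0,0]]]' 90
python3 -m pendant '[[[0,0,0.5],[0,0,0]],[[0,0,1.5],[0,0,0]],[[0,0,3],[0,0,0]],[[0,0,5],[0,0,0]],[[0,0,8],[0,0,0]],[[0,0,11],[0,0,0]],[[0,0,14],[0,0,0]],[[0,0,16],[0,0,0]],[[0,0,16],[0,0,0]],[[0,0,16],[0,0,0]]]'
python3 - <<'E'
from h import *
r=optics.capture("wrist");im=r["img"].astype(int)
print(status.read_state()["position"])
m=((im[...,2]>140)&(im[...,0]<90)).astype(np.uint8)
w=r["img"].copy();p=proj(r,[[.5727+.042*np.cos(a),-.2089+.042*np.sin(a),.087] for a in np.arange(0,6.28,.1)])
for q in p:cv2.circle(w,tuple(int(i) for i in q),0,(255,0,0),-1)
s=optics.capture("scene")["img"][110:230,150:310]
cv2.imwrite("pics/end.png",np.vstack([cv2.resize(w[:300],(640,300)),cv2.resize(s,(400,300),interpolation=cv2.INTER_CUBIC).__class__(0) if 0 else np.pad(cv2.resize(s,(400,300),interpolation=cv2.INTER_CUBIC),((0,0),(0,240),(0,0)))])[:,:,::-1])
E
```

```text
time_s: 14.8
position: [0.5737, -0.2094, 0.0946]
tool_rot: [[-0.904, -0.427, 0.0], [-0.427, 0.904, -0.0], [-0.0, -0.0, -1.0]]
force: [-4.4, 4.4, 6.3]
finger_gap: 0.204
grip_force: 60.8
time_s: 15.5
position: [0.5737, -0.2094, 0.094]
tool_rot: [[-0.904, -0.427, 0.0], [-0.427, 0.904, -0.0], [-0.0, -0.0, -1.0]]
force: [-0.5, 1.2, -0.3]
finger_gap: 0.649
grip_force: 0.0
time_s: 16.5
position: [0.5736, -0.2093, 0.254]
tool_rot: [[-0.904, -0.427, 0.0], [-0.427, 0.904, -0.0], [-0.0, -0.0, -1.0]]
force: [-0.5, 0.3, -0.8]
finger_gap: 0.649
grip_force: 0.0
[ 0.57338178 -0.20918973  0.25317242]
```

View pics/end.png

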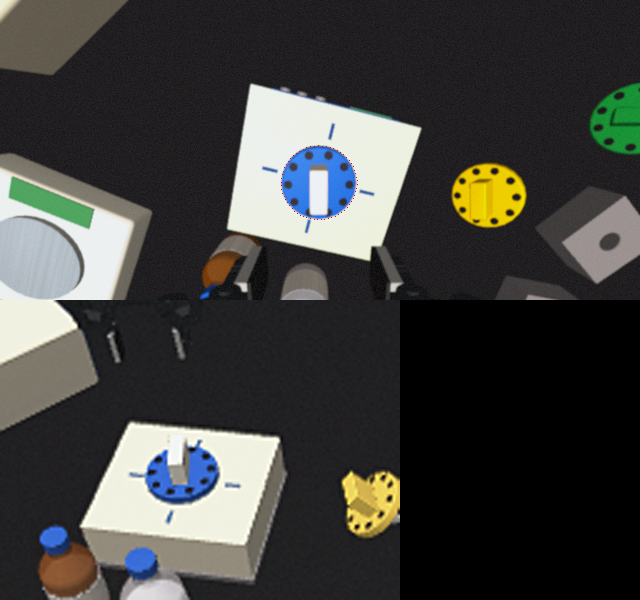

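The wrist view shows the disc at (318,183), and it matches the circle predicted for the fully home height (dotted). The scene crop shows it lying flat on the drive, with the gripper clear and the neighbours untouched. Handing in.

```bash
python3 -c "
from station import robot
print(robot.finish_job())"
```

```text
the job is handed in; nothing more can be done
None
```

The blue rotor is fully home on the drive hub and released, with light forces throughout (about 11 N at most). I handed the job in at about 17 s, with the orange rotor and everything else untouched.

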